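Show the copper insert to the inspection camera

TASK

Swing the blue flap of the grey insert case fully open, draw out the insert with the orange tab, and show it to the side-looking inspection camera: upright, its copper side squarely facing the lens, the copper area centred on the lens about 60 mm in front of it. Finish while still holding it there in the gripper, steady and touching nothing else. The flap stays open, the insert with the white tab stays in its slot, and the camera and the other things on the bench are left alone.

Things in the scene. Friction and masses are not known exactly. Their poses are not given: they have to be found in the camera images.
- case: Grey case fixed to the bench, 140 (x) x 170 (y) x 105 mm high, walls 5 mm. Origin: centre of its underside; x points to the hinge (far) side. Two slots along x, centred at x = -15, y = +34 and -34 mm, hold the inserts upright (guides 41 mm above the bench, 1 to 2 mm play). Insert centres are 68 mm apart, 46 mm from the side walls: reach in with the gripper opened only about 35 mm
- flap (a joint): Hinge angle of the blue flap on the case's far rim, rad: 0 shut (starts 0 to 0.15), grows as its edge on the robot's side lifts up and over; stop at 1.9; fully open = past 1.4 (upright or leaning away). Flap 158 (x) x 172 (y) x 6 mm, overhangs the near wall by 18 mm. A stiff hinge keeps it wherever it is left; lifting at the knob takes about 2 N
- flap_knob (a point): Centre of the flap's black knob: a cylinder 18 mm in diameter, 30 mm long, parallel to the hinge, its axis 24 mm above the flap's top face, on a 10 x 14 mm stem. Pinched on its two flat ends (30 mm apart along y) it can pivot between the fingers. Axes turn with the flap: x towards the hinge, z out of its top face
- flap_hinge (a point): Middle of the flap's hinge line (its y axis), 70 mm beyond the case's centre and 105 mm above the bench. Axes turn with the flap. The knob's centre lies at x = -115, z = +30 mm in these axes; positive flap angles lift it
- insert: Wanted insert, upright in either slot, hidden under the flap: black plate 50 (x) x 8 (y) x 60 mm high; on its top edge an orange grip tab 24 (x) x 10 (y) mm, from 60 to 90 mm above the origin. About 0.07 kg. Origin: centre of its underside, 6 mm above the bench at the start; z up. Its +y side has a white tile with six copper pads, its back is black. Tab top 9 mm below the case rim
- sample (a point): Centre of the copper area on the insert's +y face, 30 mm above the insert's underside and 4 mm in front of its middle plane; axes as the insert's
- spare: The other insert, same size, white tab and plain grey face, in the other slot; stays there
- stand: Fixed stand of the inspection camera: grey base plate 130 (x) x 170 (y) x 14 mm, centred at y = +30 mm, and a steel post 24 mm in diameter, 284 mm high, at y = +75 mm. Origin: on the bench. The camera looks level along the stand's -y. Its head is up to 62 mm wide and high about the lens axis (a small knob sticks out to x = +52), from y = -70 (lens front) to +95 mm
- lens (a point): Centre of the lens front, in the middle of the white light ring (62 mm in diameter); axes as the stand's: the camera looks along -y. Its height differs from run to run (160 to 210 mm above the bench). Shown properly, the sample point lies on this axis at y = -60 mm and the insert's +y axis points the same way as this +y axis (into the lens)
- jar: Closed white jar with a blue cap, 52 mm in diameter, 75 mm high, loose; origin: centre of its underside; leave alone
- tape: Yellow tape roll lying flat, 84 mm in diameter, 24 mm high, loose; origin: centre of its underside; leave alone
- cup: Small steel cup, 60 mm in diameter, 60 mm high, loose, mouth up; origin: centre of its underside; leave alone
Not all that is in view belongs to the job. Several things have the shape of the case; the one meant has the colours described above.

How it is judged:
By the outcome, as a careful person would: the job done as asked, in the order asked, and still so for the second after the job is handed in, while the arm keeps its last pose, push and grip.
It also fails if it takes over 51 s, if anything falls off the work surface, if the arm or the gripper's body presses on something with over 40 N, if the wrist force passes 120 N, or if a joint passes its speed limit or range.

ROBOT

A 6-joint arm with a two-finger parallel gripper is mounted at the origin on the work surface. World frame = base frame: x ahead of the robot, y to its left, z up, the work surface at z = 0. Lengths are in m, angles in rad, forces in N, time in s.
With the tool pointing down it reaches from about 0.425 to 0.95 m from the base axis. Payload 3.5 kg.
Tool frame: the origin (TCP) lies at the very end of the fingers, on their centre line; the grasp point (between the pads) lies 19 mm behind it; y points along the fingers, z is the direction in which the jaws open and shut, and the axes are right-handed (so a half turn about y gives the same grasp; the last joint's range is limited). The gripper opens to 85 mm and grips with 20 to 120 N. Pads are 22 mm wide; open, the fingers measure 114 mm over their backs; the gripper's body (76 mm by 85 mm) begins 54 mm behind the grasp point. The pads swing forward as they close: fully open they stand 13 mm farther back than shut.
Start: joints at [1.095, 0.286, 1.577, -0, 1.279, -0.15], TCP at [0.216, 0.639, 0.231] pointing down, gripper open.
Joint ranges: [-2.77, 2.77], [-0.9, 2.22], [0.21, 2.48], [-1.53, 4.67], [0.24, 2.81], [-2.84, 2.84]. Speed limits (rad/s): [2.79, 2.79, 3.14, 3.14, 3.14, 3.14].

INTERFACE

Orientations are given as a unit quaternion [x, y, z, w].
In Python, from plant import ctrl gives the robot as it stands. The module is installed in compiled form; this text tells all that it offers.
- The arm moves only by the tool jog_arm, never from a script. Its argument "deltas" is a list of rows, each a list of 3 entries, a list of its own where there are three numbers: the turn, a rotation vector about the tool's x, y, z in rad, then the shift along the tool's x, y, z in m, then the opening, from 0 (shut) to 1 (fully open). In form: [[[wx, wy, wz], [dx, dy, dz], gripper], ...]. A call has 1 to 10 rows; each row is the pose to reach, as a shift and turn from the pose measured when the call began, along the tool's axes at that moment; what a row does not reach only later rows make up. A row lasts 1/12 s, in which the tool goes at most 41.7 mm and 7.16 degrees, less where a joint would pass 70% of its speed; a pose out of reach is approached as far as the arm can. A call with a gripper value outside its range is refused whole. The fingers move at their own pace and stop on an object; "force" is the grip in N (left out, the last holds). Time passes only in rows, so rows that repeat a pose let the fingers close. It gives the time, the measured TCP pose, the force and the opening at its end, in the units of the state.
- ctrl.get_state(): the state, without advancing time (a new reading comes with each control period).
- ctrl.read_camera(name): name is "scene" or "top" or "wrist"; returns a dict with "pixels" (420x560x3 uint8, blue, green, red), "range_z" (420x560 float32, m along the optical axis (not along the pixel's ray), 0 where there is no reading), "fx", "fy", "cx", "cy" (pixels), "k1" (the pictures are not rectified: a ray, as slopes to the right and down, at radius r is drawn at 1 + k1 r^2 times it, then the intrinsics apply), "T" (4x4, takes a point from camera to world coordinates); the wrist camera has in their place "mount" (4x4, takes a point from camera to tool coordinates, whose origin is the TCP and whose axes are the tool frame's). Camera axes: x right, y up, looking along -z (the intrinsics and any distortion apply to the point x, -y, -z); pixel columns grow to the right and rows downward; lengths in m; the calibration is good to about 2 mm. A picture is of the moment at which its call begins: read the wrist's pose just before it.
- ctrl.sign_off(): hands the job in, once; it reports no verdict.
The state is a dict: "time": time; "qpos": joint angles; "dq": joint speeds; "joint_efforts": joint torques, N m; "eef_pos": TCP position; "tcp_rot": TCP orientation; "contact_force": force on the tool from outside, world axes, zero at the start; "wrist_torque": the same for the moment, N m; "opening": opening from 0.0 (shut) to 1.0 (fully open).
Only numpy, scipy, OpenCV 4.12 (cv2) and the standard library are available. Lean on these libraries where they do the work, as an engineer would, in place of code of your own. Each camera call takes 0.05 s, during which the arm holds its last target.

## Working session

There is one attempt and no reset: what is moved stays moved. The work goes in short steps, Python scripts to look and compute and a tool call to move; the robot and the scene stay as the last step left them, time stands still between calls to the robot, and variables do not carry over. Pictures are saved under pics/ and viewed, and the job is handed in when it is done.

Besides the shell and the picture viewer there is one more tool, called after "Request:" by a JSON object that holds its "op" and its "data". jog_arm: Moves the arm, as the interface text tells. Its arguments: {"type":"object","properties":{"deltas":{"type":"array","items":{"type":"array"}},"force":{"type":"number"}},"required":["deltas"]}

```bash
mkdir -p pics
cat > h.py <<'E'
import numpy as np, cv2
from scipy.spatial.transform import Rotation as R
from plant import ctrl
def Tt(s):
    T=np.eye(4);T[:3,:3]=R.from_quat(s['tcp_rot']).as_matrix();T[:3,3]=s['eef_pos'];return T
def cam(name):
    s=ctrl.get_state(); c=ctrl.read_camera(name)
    c['W']=c['T'] if 'T' in c else Tt(s)@c['mount']
    return c
def pts(c):
    h,w=c['range_z'].shape
    u,v=np.meshgrid(np.arange(w),np.arange(h))
    K=np.array([[c['fx'],0,c['cx']],[0,c['fy'],c['cy']],[0,0,1]])
    p=np.stack([u,v],-1).reshape(-1,1,2).astype(float)
    n=cv2.undistortPoints(p,K,np.array([c['k1'],0,0,0,0.])).reshape(h,w,2)
    z=c['range_z']
    P=np.stack([n[...,0]*z,-n[...,1]*z,-z],-1)
    return P@c['W'][:3,:3].T+c['W'][:3,3], n
def proj(c,p):
    q=(np.asarray(p)-c['W'][:3,3])@c['W'][:3,:3]
    a=q[...,0]/-q[...,2];b=-q[...,1]/-q[...,2];r=1+c['k1']*(a*a+b*b)
    return np.stack([a*r*c['fx']+c['cx'],b*r*c['fy']+c['cy']],-1)
E
python3 - <<'E'
from h import *
s=ctrl.get_state();print(s)
for n in('scene','top','wrist'):
    c=cam(n);cv2.imwrite(f'pics/{n}0.png',c['pixels']);np.savez(f'/tmp/{n}0.npz',**c)
    print(n,c['fx'],c['k1'],c['W'].round(3).tolist())
print(ctrl.get_state()['time'])
E
```

```text
{'time': 0.0, 'qpos': array([ 1.09500151e+00,  2.87149690e-01,  1.57817526e+00, -4.73711667e-06,
        1.27860359e+00, -1.49987281e-01]), 'dq': array([-0.00023527, -0.00027386,  0.00105118, -0.00052559,  0.00048138,
        0.00056631]), 'joint_efforts': array([-5.44638333e-04, -4.06013024e+01, -2.92606813e+01, -2.77906802e-04,
        6.18139515e-03,  1.62035974e-05]), 'eef_pos': array([0.21571044, 0.63891112, 0.22995878]), 'tcp_rot': array([ 0.6985309 , -0.11493368,  0.11442831, -0.69695839]), 'contact_force': array([ 0.70708615, -0.05597322,  0.10013522]), 'wrist_torque': array([-0.02534059,  0.00916826,  0.04984796]), 'opening': 0.9974253146963931}
scene 519.7722512160254 -0.1696440528030886 [[-0.681, -0.566, 0.465, 1.402], [0.732, -0.526, 0.432, 0.578], [-0.0, 0.635, 0.773, 1.449], [0.0, 0.0, 0.0, 1.0]]
top 420.4641850901626 -0.04259338126666942 [[-0.019, 0.992, -0.122, 0.42], [-1.0, -0.02, -0.006, -0.171], [-0.009, 0.122, 0.992, 1.305], [0.0, 0.0, 0.0, 1.0]]
wrist 332.2175523885206 -0.026909558368900376 [[0.322, -0.902, -0.287, 0.142], [0.947, 0.306, 0.1, 0.664], [-0.003, -0.304, 0.953, 0.373], [0.0, 0.0, 0.0, 1.0]]
0.15
```

View pics/scene0.png

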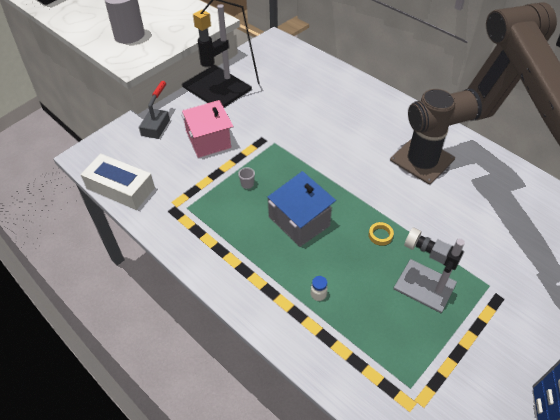

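View pics/top0.png

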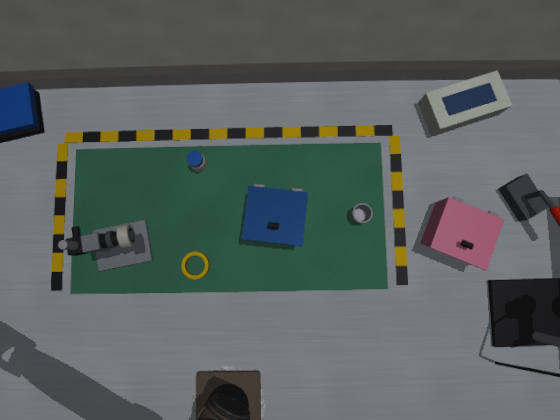

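View pics/wrist0.png

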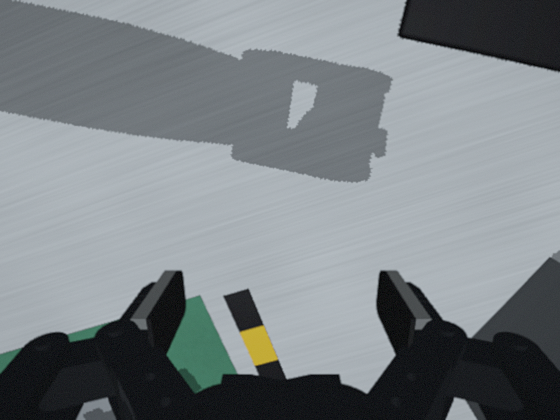

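The top view shows the blue flap at about (275,216), its knob at (273,226), and the stand plate at (122,245) with the light ring at (124,236). The tape is at (195,265), the jar at (196,161) and the cup at (362,213). Next I measure these.

Run:
```python
from h import *
for n in('top','scene'):
    c=dict(np.load(f'/tmp/{n}0.npz')); P,_=pts(c); im=c['pixels'].astype(int)
    b,g,r=im[...,0],im[...,1],im[...,2]
    x0,x1,y0,y1=(235,315,180,250) if n=='top' else (262,340,170,245)
    m=np.zeros(b.shape,bool);m[y0:y1,x0:x1]=1
    m&=(b>90)&(b>2*r)&(b>1.4*g)&(c['range_z']>0)
    Q=P[m]; Q=Q[Q[:,2]>0.08]; ce=np.median(Q,0)
    A=np.c_[Q[:,:2]-ce[:2],np.ones(len(Q))]
    k=np.linalg.lstsq(A,Q[:,2],rcond=None)[0]
    e=Q[:,2]-A@k; ok=abs(e)<.006; k=np.linalg.lstsq(A[ok],Q[ok,2],rcond=None)[0]
    print(n,m.sum(),'plane',k,'med',ce,'res',np.std(e[ok]))
    rect=cv2.minAreaRect((Q[ok][:,:2]*1000).astype(np.float32)); print(rect); print(cv2.boxPoints(rect).round(1).tolist())
    # knob: dark near
    kb=np.zeros(b.shape,bool);kb[y0:y1,x0:x1]=1
    h=P[...,2]-((P[...,:2]-ce[:2])@k[:2]+k[2])
    kb&=(h>.012)&(h<.06)&(np.linalg.norm(P[...,:2]-ce[:2],axis=-1)<.1)
    print('knob',kb.sum(),P[kb].mean(0),P[kb].min(0),P[kb].max(0),np.argwhere(kb).mean(0))
    cr=c['pixels'][y0-10:y1+10,x0-10:x1+10]; cv2.imwrite(f'pics/{n}_case.png',cv2.resize(cr,None,fx=6,fy=6,interpolation=cv2.INTER_CUBIC))
    x0,x1,y0,y1=(40,160,210,280) if n=='top' else (385,475,215,320)
    cr=c['pixels'][y0:y1,x0:x1]; f=5.5;cv2.imwrite(f'pics/{n}_stand.png',cv2.resize(cr,None,fx=f,fy=f,interpolation=cv2.INTER_CUBIC))
```

```text
top 3102 plane [-0.13386562  0.0168427   0.1222143 ] med [ 0.5497627  -0.15190705  0.12218972] res 0.0021796919719554568
((549.2249755859375, -150.35238647460938), (170.34149169921875, 155.138916015625), 82.45011138916016)
[[461.1000061035156, -224.60000610351562], [614.9000244140625, -245.0], [637.2999877929688, -76.0999984741211], [483.5, -55.70000076293945]]
knob 71 [ 0.51624537 -0.14650349  0.15774862] [ 0.5070436  -0.16219638  0.1491441 ] [ 0.52714942 -0.13175972  0.16434567] [225.66197183 273.29577465]
scene 1894 plane [-0.13165086  0.01708998  0.12104479] med [ 0.55717117 -0.14203269  0.12092374] res 0.0028372116600241452
((552.38818359375, -147.34909057617188), (173.88714599609375, 157.03439331054688), 82.57079315185547)
[[463.29998779296875, -223.39999389648438], [619.0, -243.6999969482422], [641.5, -71.30000305175781], [485.79998779296875, -51.0]]
knob 53 [ 0.52166097 -0.14202496  0.15426207] [ 0.50791508 -0.1602432   0.13869785] [ 0.53007829 -0.12741144  0.16299516] [187.26415094 308.86792453]
```

View pics/top_stand.png

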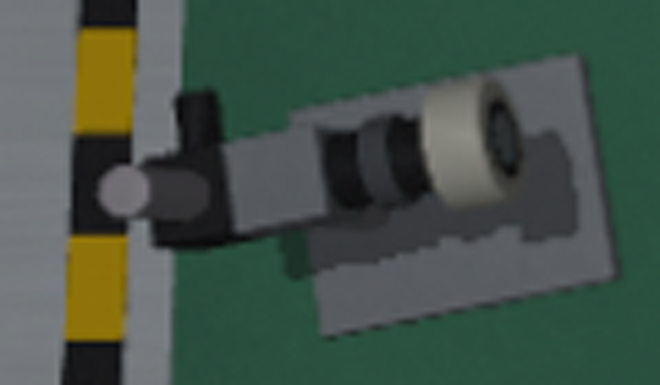

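View pics/scene_stand.png

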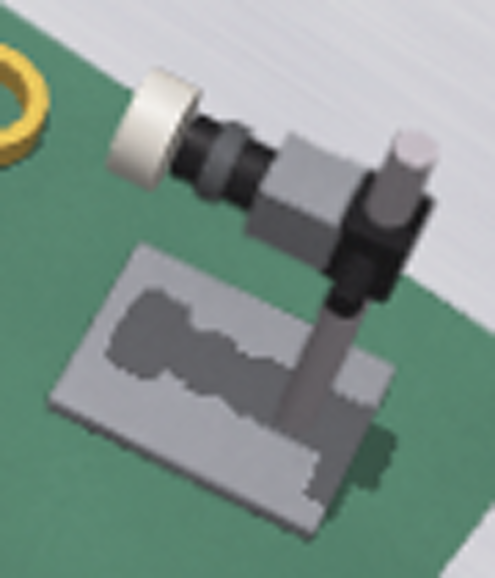

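View pics/scene_case.png

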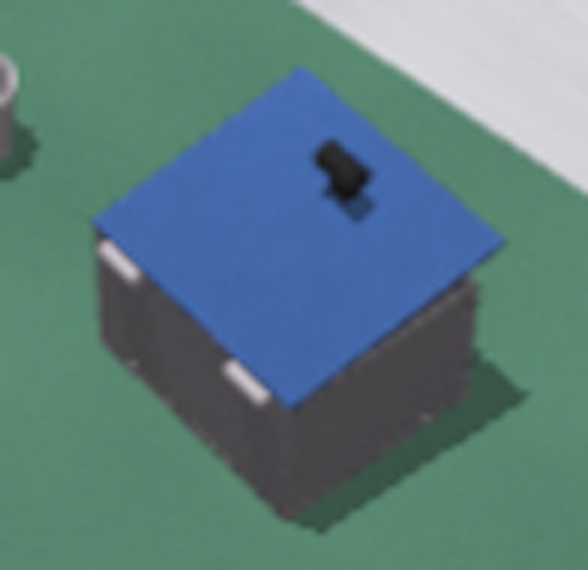

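Run:
```python
from h import *
def ray(c,uv,z):
    K=np.array([[c['fx'],0,c['cx']],[0,c['fy'],c['cy']],[0,0,1]])
    n=cv2.undistortPoints(np.array(uv,float).reshape(-1,1,2),K,np.array([c['k1'],0,0,0,0.])).reshape(-1,2)
    d=np.c_[n[:,0],-n[:,1],-np.ones(len(n))]@c['W'][:3,:3].T; o=c['W'][:3,3]
    return o+d*((z-o[2])/d[:,2])[:,None]
# order: -y/+x, -y/-x, +y/-x, +y/+x
C={'top':((40,210),[(578,55),(618,275),(322,338),(290,115)]),'scene':((385,215),[(50,402),(145,243),(393,370),(312,538)])}
for n,(o,q) in C.items():
    c=dict(np.load(f'/tmp/{n}0.npz'))
    X=ray(c,np.array(q)/5.5+np.array(o)-.4,.014)[:,:2]
    ex=(X[0]-X[1])+(X[3]-X[2]); ey=(X[3]-X[0])+(X[2]-X[1])
    print(n,(X*1000).round(1).tolist(),'sizes',np.linalg.norm(X[0]-X[1]),np.linalg.norm(X[3]-X[2]),np.linalg.norm(X[3]-X[0]),np.linalg.norm(X[2]-X[1]))
    yx=np.arctan2(ex[1],ex[0]);yy=np.arctan2(-ey[0],ey[1]);print('yaw',yx,yy,'center',X.mean(0))
    yaw=(yx+yy)/2; ey=np.array([-np.sin(yaw),np.cos(yaw)]);org=X.mean(0)-.03*ey;print('org',org,'lens xy',org-.07*ey,'target xy',org-.13*ey)
    P,_=pts(c); exv=np.array([np.cos(yaw),np.sin(yaw)])
    l=(P[...,:2]-org); lx=l@exv; ly=l@ey
    m=(abs(lx)<.06)&(ly>-.09)&(ly<.1)&(P[...,2]>.06)
    for a in np.arange(-.09,.1,.01):
        k=m&(ly>=a)&(ly<a+.01)
        if k.sum()>2: print(round(a,2),k.sum(),'lx',lx[k].min().round(3),lx[k].max().round(3),'z',P[k][:,2].min().round(3),P[k][:,2].max().round(3))
s=ctrl.get_state();print(Tt(s).round(3))
```

```text
top [[554.9, 255.8], [431.0, 231.0], [398.5, 398.1], [523.9, 420.4]] sizes 0.12636028673189534 0.12736783503085494 0.1674437754328644 0.1702424302876763
yaw 0.18678691830240376 0.18907819641817847 center [0.47705568 0.32631507]
org [0.48266053 0.29684329] lens xy [0.49573851 0.22807581] target xy [0.5069482  0.16913226]
-0.08 117 lx -0.028 0.028 z 0.185 0.238
-0.07 102 lx -0.03 0.029 z 0.176 0.238
-0.06 90 lx -0.03 0.03 z 0.207 0.238
-0.05 64 lx -0.029 0.031 z 0.21 0.238
-0.04 39 lx -0.018 0.017 z 0.201 0.226
-0.03 76 lx -0.021 0.023 z 0.194 0.228
-0.02 65 lx -0.022 0.021 z 0.202 0.229
-0.01 48 lx -0.018 0.022 z 0.211 0.228
-0.0 55 lx -0.019 0.02 z 0.191 0.225
0.01 99 lx -0.021 0.023 z 0.185 0.233
0.02 70 lx -0.021 0.023 z 0.185 0.231
0.03 68 lx -0.021 0.023 z 0.206 0.231
0.04 75 lx -0.021 0.022 z 0.183 0.232
0.05 78 lx -0.021 0.023 z 0.184 0.232
0.06 197 lx -0.021 0.051 z 0.07 0.289
0.07 134 lx -0.021 0.053 z 0.06 0.29
0.08 55 lx -0.021 0.049 z 0.192 0.288
0.09 14 lx -0.02 0.023 z 0.184 0.231
scene [[560.3, 259.6], [431.1, 237.5], [404.9, 400.1], [531.8, 424.4]] sizes 0.131105081066
[... 345 characters left out ...]
39
-0.05 78 lx -0.032 0.03 z 0.179 0.236
-0.04 39 lx -0.014 0.02 z 0.199 0.229
-0.03 46 lx -0.021 0.022 z 0.196 0.226
-0.02 53 lx -0.025 0.024 z 0.194 0.23
-0.01 49 lx -0.016 0.023 z 0.194 0.226
-0.0 44 lx -0.014 0.025 z 0.191 0.228
0.01 70 lx -0.024 0.026 z 0.185 0.231
0.02 66 lx -0.026 0.022 z 0.185 0.231
0.03 69 lx -0.024 0.021 z 0.182 0.231
0.04 67 lx -0.023 0.02 z 0.179 0.237
0.05 73 lx -0.018 0.023 z 0.181 0.233
0.06 134 lx -0.011 0.051 z 0.065 0.286
0.07 186 lx -0.014 0.052 z 0.061 0.29
0.08 132 lx -0.027 0.049 z 0.063 0.286
0.09 29 lx -0.022 0.021 z 0.186 0.231
[[ 0.947 -0.001  0.32   0.216]
 [-0.32  -0.002  0.947  0.639]
 [-0.    -1.    -0.002  0.23 ]
 [ 0.     0.     0.     1.   ]]
```

```bash
cat >> h.py <<'E'
def down(yaw,pitch=0):
    "tool x at yaw in the horizontal plane, y down; pitch: turn about tool z"
    c,s=np.cos(yaw),np.sin(yaw)
    M=np.array([[c,0,-s],[s,0,c],[0,-1,0]]).astype(float)
    return M@R.from_euler('z',pitch).as_matrix()
def delta(p,M):
    s=ctrl.get_state();T=Tt(s)
    d=T[:3,:3].T@(np.array(p)-T[:3,3]); w=R.from_matrix(T[:3,:3].T@M).as_rotvec()
    print('w',w.round(3).tolist(),'d',d.round(4).tolist(),'n',np.linalg.norm(d)/.0417,np.degrees(np.linalg.norm(w))/7.16)
E
python3 - <<'E'
from h import *
print(down(-.326).round(3))
delta((.22,.64,.42),down(-.326)); delta((.42,.30,.42),down(-.13)); delta((.47,-.135,.40),down(-.131))
E
```

```text
[[ 0.947  0.     0.32 ]
 [-0.32   0.     0.947]
 [ 0.    -1.     0.   ]]
w [0.002, 0.0, -0.0] d [0.0037, -0.1897, 0.0019] n 4.5514290228283905 0.015130951174339146
w [0.002, -0.196, -0.0] d [0.302, -0.1894, -0.2562] n 10.526050210119683 1.5668901185678406
w [0.002, -0.195, -0.0] d [0.4886, -0.1687, -0.6523] n 19.95729827682792 1.5588882866718896
```

Request:
{"op": "jog_arm", "data": {"deltas": [[[0, 0, 0], [0, -0.19, 0], 0.5], [[0, 0, 0], [0, -0.19, 0], 0.5], [[0, 0, 0], [0, -0.19, 0], 0.5], [[0, 0, 0], [0, -0.19, 0], 0.5], [[0, -0.1, 0], [0.3, -0.19, -0.256], 0.5], [[0, -0.196, 0], [0.3, -0.19, -0.256], 0.5], [[0, -0.196, 0], [0.3, -0.19, -0.256], 0.5], [[0, -0.196, 0], [0.3, -0.19, -0.256], 0.5], [[0, -0.196, 0], [0.3, -0.19, -0.256], 0.5], [[0, -0.196, 0], [0.3, -0.19, -0.256], 0.5]]}}

```text
time: 0.98
eef_pos: [0.3443, 0.4233, 0.412]
tcp_rot: [0.706, -0.046, 0.045, -0.705]
contact_force: [1.5, 0.1, 0.3]
opening: 0.497
```

Run:
```python
from h import *
delta((.36,.32,.42),down(-.131));delta((.47,-.135,.40),down(-.131))
```

```text
w [0.002, 0.002, -0.001] d [0.0289, -0.0078, -0.1004] n 2.5120633767657963 0.02318412604096781
w [0.002, 0.002, -0.001] d [0.1966, 0.013, -0.5374] n 13.725803374874822 0.02318412604096781
```

Request:
{"op": "jog_arm", "data": {"deltas": [[[0, 0, 0], [0.197, 0.0, -0.537], 0.5], [[0, 0, 0], [0.197, 0.0, -0.537], 0.5], [[0, 0, 0], [0.197, 0.0, -0.537], 0.5], [[0, 0, 0], [0.197, 0.0, -0.537], 0.5], [[0, 0, 0], [0.197, 0.0, -0.537], 0.5], [[0, 0, 0], [0.197, 0.0, -0.537], 0.5], [[0, 0, 0], [0.197, 0.0, -0.537], 0.5], [[0, 0, 0], [0.197, 0.0, -0.537], 0.5], [[0, 0, 0], [0.197, 0.0, -0.537], 0.5], [[0, 0, 0], [0.197, 0.0, -0.537], 0.5]]}}

```text
time: 1.82
eef_pos: [0.4355, 0.0167, 0.4128]
tcp_rot: [0.706, -0.046, 0.045, -0.705]
contact_force: [0.4, 0.6, 0.2]
opening: 0.501
```

Run:
```python
from h import *
c=cam('wrist');cv2.imwrite('pics/w_stand.png',c['pixels']);np.savez('/tmp/w_stand.npz',**c)
delta((.45,-.135,.38),down(-.131))
```

```text
w [0.008, -0.007, -0.001] d [0.0329, 0.0331, -0.1416] n 3.5752995068352833 0.08376892584605304
```

View pics/w_stand.png

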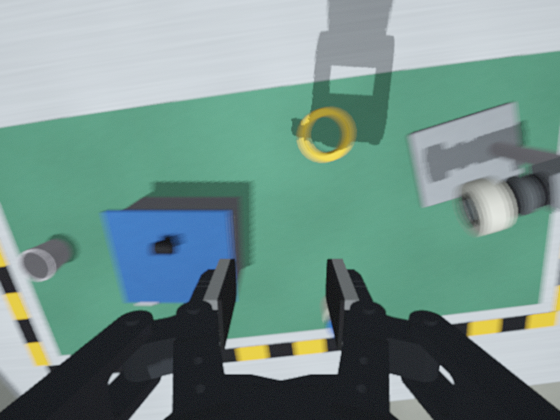

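The blurred wrist view shows the knob at (163,246), the stand plate at (470,150) and the ring at (490,207). I continue until I am above the case.

Request:
{"op": "jog_arm", "data": {"deltas": [[[0, 0, 0], [0.033, 0.033, -0.142], 0.5], [[0, 0, 0], [0.033, 0.033, -0.142], 0.5], [[0, 0, 0], [0.033, 0.033, -0.142], 0.5], [[0, 0, 0], [0.033, 0.033, -0.142], 0.5], [[0, 0, 0], [0.033, 0.033, -0.142], 0.5], [[0, 0, 0], [0.033, 0.033, -0.142], 0.5], [[0, 0, 0], [0.033, 0.033, -0.142], 0.5]]}}

```text
time: 2.45
eef_pos: [0.45, -0.1351, 0.38]
tcp_rot: [0.708, -0.049, 0.048, -0.703]
contact_force: [0.1, 0.1, -0.0]
opening: 0.5
```

Run:
```python
from h import *
c=cam('wrist');cv2.imwrite('pics/w1.png',c['pixels']);np.savez('/tmp/w1.npz',**c)
P,_=pts(c); im=c['pixels'].astype(int);b,g,r=im[...,0],im[...,1],im[...,2]
m=(b>90)&(b>2*r)&(b>1.4*g)&(c['range_z']>0)&(P[...,2]>.1)
print(m.sum()); Q=P[m]; ce=np.median(Q,0);A=np.c_[Q[:,:2]-ce[:2],np.ones(len(Q))]
k=np.linalg.lstsq(A,Q[:,2],rcond=None)[0]; print(ce,k,np.std(Q[:,2]-A@k))
rect=cv2.minAreaRect((Q[:,:2]*1000).astype(np.float32)); print(rect,cv2.boxPoints(rect).round(1).tolist())
h=P[...,2]-((P[...,:2]-ce[:2])@k[:2]+k[2])
kb=(h>.01)&(h<.06)&(np.linalg.norm(P[...,:2]-[.519,-.145],axis=-1)<.04)
print('knob',kb.sum(),P[kb].mean(0),P[kb].min(0),P[kb].max(0),h[kb].max())
rect=cv2.minAreaRect((P[kb][:,:2]*1000).astype(np.float32)); print(rect)
print(ctrl.get_state()['eef_pos'])
```

```text
11884
[ 0.53424514 -0.15027368  0.12369434] [-0.19607326  0.0354713   0.12527578] 0.01884342103472821
((531.951171875, -148.33758544921875), (170.47210693359375, 190.29611206054688), 82.65941619873047) [[426.70001220703125, -220.6999969482422], [615.4000244140625, -245.0], [637.2000122070312, -76.0], [448.5, -51.599998474121094]]
knob 378 [ 0.51589501 -0.14673723  0.1562736 ] [ 0.50797872 -0.16237632  0.13992542] [ 0.52750511 -0.13172237  0.16044872] 0.03225180168713468
((517.5371704101562, -147.04100036621094), (28.78040313720703, 17.11174964904785), 82.3448257446289)
[ 0.4501309  -0.13458985  0.38043135]
```

View pics/w1.png

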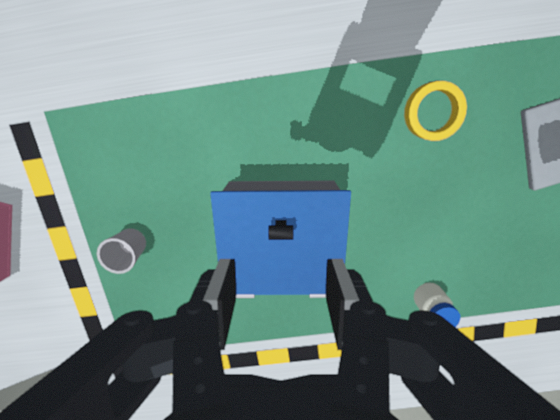

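The wrist view shows the flap face on at (280,240), with the knob at (281,230). That puts the knob at (0.517,-0.147,0.151), which agrees with the flap geometry at θ≈0.14.

Run:
```python
from h import *
delta((.517,-.147,.20),down(-.133));delta((.517,-.147,.133),down(-.133))
```

```text
w [0.008, -0.004, -0.0] d [0.0679, 0.1804, -0.0018] n 4.624068429541309 0.06956562247628421
w [0.008, -0.004, -0.0] d [0.0679, 0.2474, -0.0012] n 6.153673597856304 0.06956562247628421
```

Request:
{"op": "jog_arm", "data": {"deltas": [[[0.008, -0.004, 0], [0.068, 0.15, -0.002], 0.5], [[0.008, -0.004, 0], [0.068, 0.15, -0.002], 0.5], [[0.008, -0.004, 0], [0.068, 0.15, -0.002], 0.5], [[0.008, -0.004, 0], [0.068, 0.15, -0.002], 0.5], [[0.008, -0.004, 0], [0.068, 0.18, -0.001], 0.5], [[0.008, -0.004, 0], [0.068, 0.2, -0.001], 0.5], [[0.008, -0.004, 0], [0.068, 0.22, -0.001], 0.5], [[0.008, -0.004, 0], [0.068, 0.24, -0.001], 0.5], [[0.008, -0.004, 0], [0.068, 0.247, -0.001], 0.5], [[0.008, -0.004, 0], [0.068, 0.247, -0.001], 0.5]], "force": 30}}

```text
time: 3.33
eef_pos: [0.5162, -0.1449, 0.1318]
tcp_rot: [-0.705, 0.047, -0.045, 0.706]
contact_force: [-0.9, 1.1, -0.7]
opening: 0.498
```

Run:
```python
from h import *
print(ctrl.get_state()['contact_force'])
for n in('wrist','scene'):
    c=cam(n)['pixels']; cv2.imwrite(f'pics/{n}2.png',c if n=='wrist' else cv2.resize(c[130:260,230:380],None,fx=4,fy=4))
```

```text
[-0.86529103  1.1418022  -0.70939495]
```

View pics/wrist2.png

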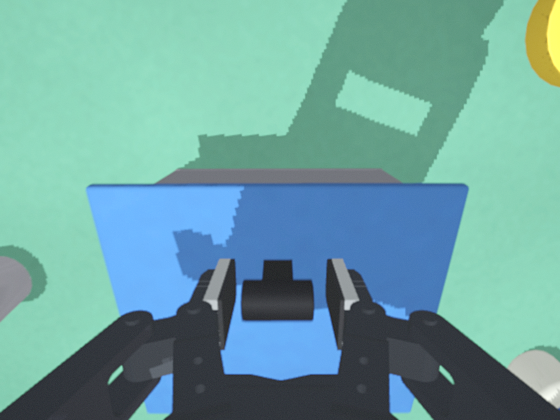

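View pics/scene2.png

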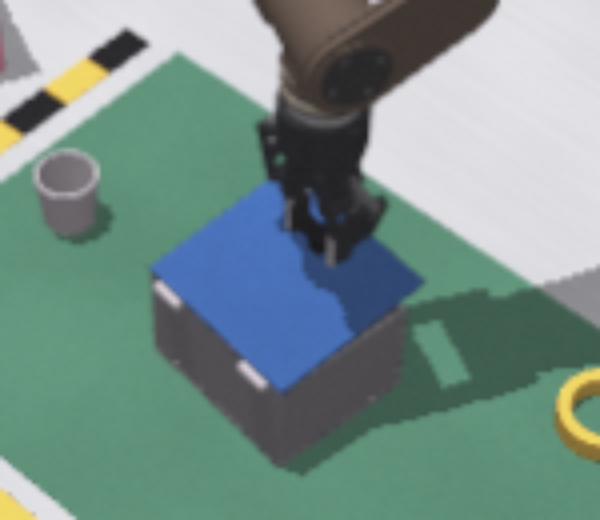

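The knob, at (278,299), sits between the pads, which are centred at 281. I close.

Request:
{"op": "jog_arm", "data": {"deltas": [[[0, 0, 0], [0, 0, 0], 0.2], [[0, 0, 0], [0, 0, 0], 0.2], [[0, 0, 0], [0, 0, 0], 0.2], [[0, 0, 0], [0, 0, 0], 0.2], [[0, 0, 0], [0, 0, 0], 0.2]], "force": 30}}

```text
time: 3.85
eef_pos: [0.5185, -0.1466, 0.1358]
tcp_rot: [0.706, -0.045, 0.048, -0.705]
contact_force: [-0.9, 0.2, 2.0]
opening: 0.341
```

Run:
```python
from h import *
s=ctrl.get_state();T=Tt(s);print(s['eef_pos'],s['opening'],s['contact_force'])
# arc: TCP start keeps offset to knob; hinge at
u=np.array([np.cos(-.133),np.sin(-.133),0])
th0=.14
k=lambda t:u*(-.115*np.cos(t)+.03*np.sin(t))+np.array([0,0,.115*np.sin(t)+.03*np.cos(t)])
for t in np.arange(.24,1.65,.1):
    d=T[:3,:3].T@(k(t)-k(th0)); print(round(t,2),d.round(4).tolist())
```

```text
[ 0.51850324 -0.1466043   0.13575694] 0.3408597603052354 [-0.93945152  0.2300647   1.99557756]
0.24 [0.0052, -0.0107, -0.0]
0.34 [0.0114, -0.0208, -0.0]
0.44 [0.0185, -0.0303, -0.0001]
0.54 [0.0266, -0.039, -0.0001]
0.64 [0.0355, -0.0469, -0.0001]
0.74 [0.0452, -0.0538, -0.0001]
0.84 [0.0555, -0.0597, -0.0001]
0.94 [0.0663, -0.0646, -0.0002]
1.04 [0.0776, -0.0683, -0.0002]
1.14 [0.0892, -0.0709, -0.0002]
1.24 [0.101, -0.0724, -0.0002]
1.34 [0.1129, -0.0726, -0.0002]
1.44 [0.1247, -0.0717, -0.0003]
1.54 [0.1364, -0.0696, -0.0003]
1.64 [0.1478, -0.0664, -0.0003]
```

Request:
{"op": "jog_arm", "data": {"deltas": [[[0, 0, 0], [0.005, -0.011, 0], 0.2], [[0, 0, 0], [0.011, -0.021, 0], 0.2], [[0, 0, 0], [0.0185, -0.03, 0], 0.2], [[0, 0, 0], [0.0265, -0.039, 0], 0.2], [[0, 0, 0], [0.0355, -0.047, 0], 0.2], [[0, 0, 0], [0.045, -0.054, 0], 0.2], [[0, 0, 0], [0.0555, -0.06, 0], 0.2], [[0, 0, 0], [0.0555, -0.06, 0], 0.2]]}}

```text
time: 4.52
eef_pos: [0.5745, -0.1539, 0.1972]
tcp_rot: [0.706, -0.045, 0.048, -0.705]
contact_force: [-1.2, 0.2, -1.0]
opening: 0.343
```

Run:
```python
from h import *
s=ctrl.get_state();T=Tt(s);print(s['eef_pos'],s['opening'],s['contact_force'])
for n in('wrist','scene'):
    c=cam(n)['pixels']; cv2.imwrite(f'pics/{n}3.png',c if n=='wrist' else cv2.resize(c[130:260,230:380],None,fx=4,fy=4))
u=np.array([np.cos(-.133),np.sin(-.133),0])
k=lambda t:u*(-.115*np.cos(t)+.03*np.sin(t))+np.array([0,0,.115*np.sin(t)+.03*np.cos(t)])
k0=np.array([.5185,-.1466,.1358])
for t in np.arange(.94,1.75,.1):
    d=T[:3,:3].T@(k(t)-k(.14)+k0-T[:3,3]); print(round(t,2),d.round(4).tolist())
```

```text
[ 0.57454118 -0.15385036  0.19715638] 0.34333423709533933 [-1.24789348  0.18513798 -1.04333679]
0.94 [0.0096, -0.0034, -0.0003]
1.04 [0.0209, -0.0072, -0.0003]
1.14 [0.0324, -0.0098, -0.0003]
1.24 [0.0442, -0.0113, -0.0003]
1.34 [0.0561, -0.0115, -0.0003]
1.44 [0.068, -0.0106, -0.0004]
1.54 [0.0797, -0.0085, -0.0004]
1.64 [0.0911, -0.0052, -0.0004]
1.74 [0.1021, -0.0009, -0.0004]
```

View pics/wrist3.png

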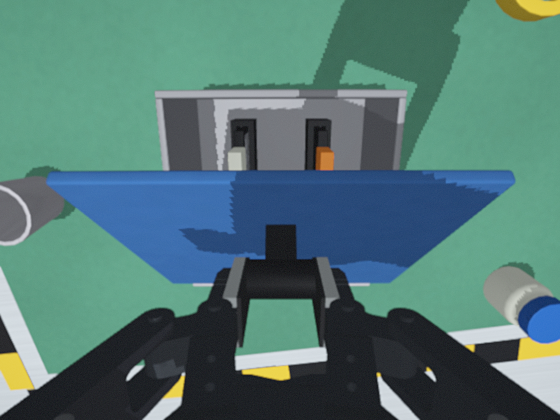

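View pics/scene3.png

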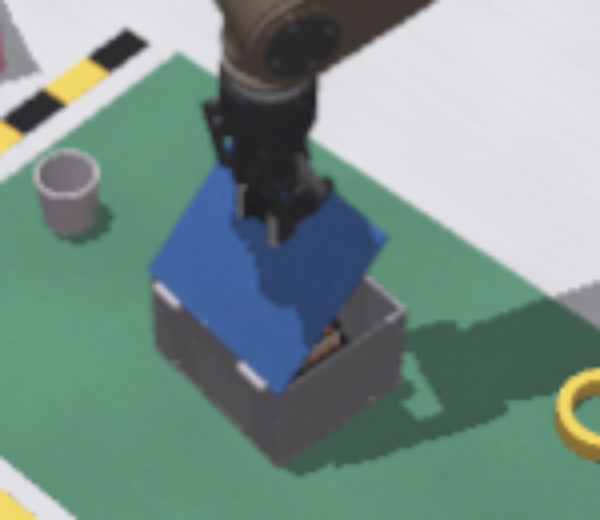

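The flap is swinging up. The orange tab is in the +y slot at (325,158) and the white tab is at (238,158). I continue the arc.

Request:
{"op": "jog_arm", "data": {"deltas": [[[0, 0, 0], [0.0095, -0.0035, 0], 0.2], [[0, 0, 0], [0.021, -0.007, 0], 0.2], [[0, 0, 0], [0.0325, -0.01, 0], 0.2], [[0, 0, 0], [0.044, -0.0115, 0], 0.2], [[0, 0, 0], [0.056, -0.0115, 0], 0.2], [[0, 0, 0], [0.068, -0.0105, 0], 0.2], [[0, 0, 0], [0.068, -0.0105, 0], 0.2]]}}

```text
time: 5.2
eef_pos: [0.6425, -0.1627, 0.2091]
tcp_rot: [0.706, -0.044, 0.048, -0.705]
contact_force: [-0.3, 1.3, 3.3]
opening: 0.346
```

Run:
```python
from h import *
s=ctrl.get_state();T=Tt(s);print(s['eef_pos'],s['opening'],s['contact_force'])
for n in('wrist','scene'):
    c=cam(n)['pixels']; cv2.imwrite(f'pics/{n}4.png',c if n=='wrist' else cv2.resize(c[130:260,230:380],None,fx=4,fy=4))
u=np.array([np.cos(-.133),np.sin(-.133),0])
k=lambda t:u*(-.115*np.cos(t)+.03*np.sin(t))+np.array([0,0,.115*np.sin(t)+.03*np.cos(t)])
k0=np.array([.5185,-.1466,.1358])
for t in np.arange(1.44,1.85,.1):
    d=T[:3,:3].T@(k(t)-k(.14)+k0-T[:3,3]); print(round(t,2),d.round(4).tolist())
```

```text
[ 0.64246782 -0.16268483  0.20913309] 0.34644440295188855 [-0.27317989  1.26682077  3.25353109]
1.44 [-0.0006, 0.0012, -0.0005]
1.54 [0.0111, 0.0033, -0.0005]
1.64 [0.0225, 0.0066, -0.0005]
1.74 [0.0336, 0.011, -0.0005]
1.84 [0.0441, 0.0165, -0.0006]
```

View pics/wrist4.png

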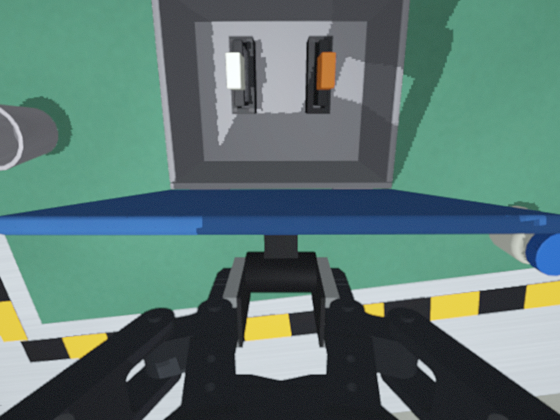

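View pics/scene4.png

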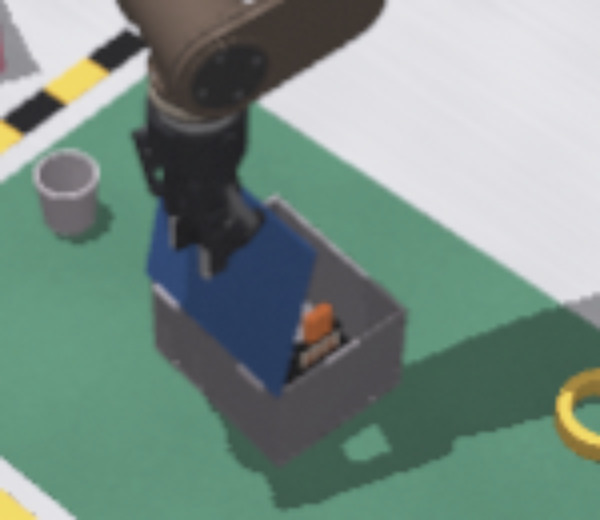

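The flap is near 1.44 rad. The scene crop at (320,350) shows copper pads on the insert's +y face. I continue to about 1.7.

Request:
{"op": "jog_arm", "data": {"deltas": [[[0, 0, 0], [0.011, 0.0033, 0], 0.2], [[0, 0, 0], [0.0225, 0.0066, 0], 0.2], [[0, 0, 0], [0.029, 0.009, 0], 0.2], [[0, 0, 0], [0.029, 0.009, 0], 0.2], [[0, 0, 0], [0.029, 0.009, 0], 0.5], [[0, 0, 0], [0.029, 0.009, 0], 0.5], [[0, 0, 0], [0.029, 0.009, 0], 0.5]]}}

```text
time: 5.88
eef_pos: [0.67, -0.1663, 0.1999]
tcp_rot: [0.706, -0.044, 0.049, -0.705]
contact_force: [-0.6, -0.1, -0.0]
opening: 0.502
```

Request:
{"op": "jog_arm", "data": {"deltas": [[[0, 0, 0], [0, -0.03, 0], 0.5], [[0, 0, 0], [0, -0.07, 0], 0.5], [[0, 0, 0], [0, -0.11, 0], 0.5], [[0, 0, 0], [0, -0.15, 0], 0.5], [[0, 0, 0], [0, -0.15, 0], 0.5], [[0, 0, 0], [-0.06, -0.15, 0], 0.41], [[0, 0, 0], [-0.1, -0.15, 0], 0.41], [[0, 0, 0], [-0.14, -0.15, 0], 0.41], [[0, 0, 0], [-0.14, -0.15, 0], 0.41], [[0, 0, 0], [-0.14, -0.15, 0], 0.41]]}}

```text
time: 6.72
eef_pos: [0.5275, -0.147, 0.3489]
tcp_rot: [0.706, -0.045, 0.049, -0.705]
contact_force: [0.8, -0.3, -0.3]
opening: 0.408
```

Run:
```python
from h import *
s=ctrl.get_state();print(s['eef_pos'],s['opening'],s['contact_force'])
for n in('wrist','scene','top'):
    c=cam(n);np.savez(f'/tmp/{n}5.npz',**c);c=c['pixels']; cv2.imwrite(f'pics/{n}5.png',c if n=='wrist' else cv2.resize(c[130:260,230:380],None,fx=4,fy=4))
```

```text
[ 0.52752821 -0.14701068  0.3489161 ] 0.40772920065615365 [ 0.82142798 -0.26660583 -0.31934968]
```

View pics/wrist5.png

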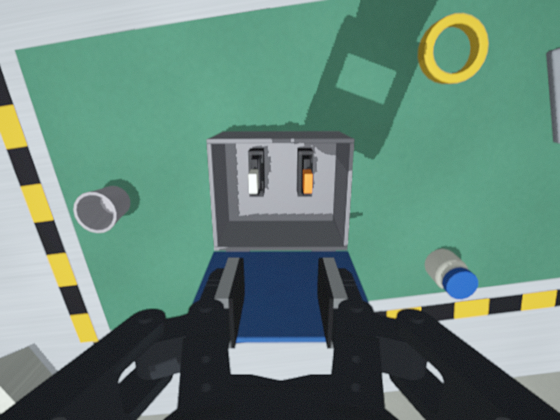

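View pics/scene5.png

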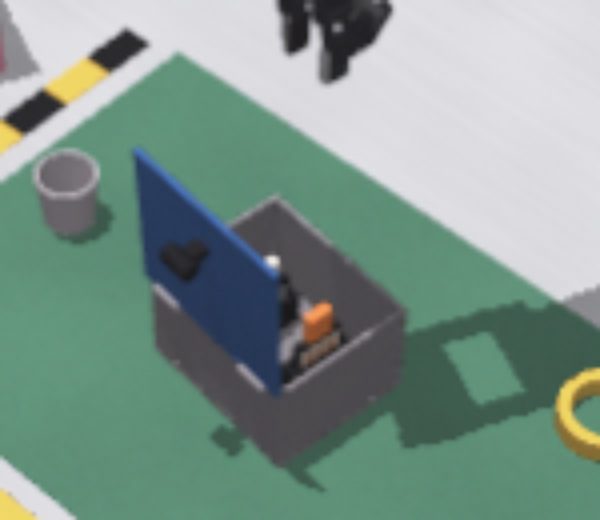

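Run:
```python
from h import *
for n in('wrist','top','scene'):
    c=dict(np.load(f'/tmp/{n}5.npz'));P,_=pts(c);im=c['pixels'].astype(int);b,g,r=im[...,0],im[...,1],im[...,2]
    near=np.linalg.norm(P[...,:2]-[.5457,-.1153],axis=-1)<.05
    m=near&(r>130)&(g<.75*r)&(b<.5*g+20)&(P[...,2]>.06)
    Q=P[m]; print(n,m.sum(),Q.mean(0).round(4),Q.min(0).round(4),Q.max(0).round(4))
    t=Q[Q[:,2]>.091]; 
    if len(t)>8: rc=cv2.minAreaRect((t[:,:2]*1000).astype(np.float32));print(' top',len(t),t.mean(0).round(4),rc)
    if n=='wrist':
        print('px',np.argwhere(m).min(0),np.argwhere(m).max(0)); cv2.imwrite('pics/w5c.png',cv2.resize(c['pixels'][130:260,200:360],None,fx=5,fy=5,interpolation=cv2.INTER_CUBIC))
        # rim fit
        k=(abs(P[...,2]-.105)<.005)&(np.linalg.norm(P[...,:2]-[.556,-.151],axis=-1)<.13)&(abs(b-r)<25)
        rc=cv2.minAreaRect((P[k][:,:2]*1000).astype(np.float32));print(' rim',k.sum(),rc,P[k][:,2].mean())
```

```text
wrist 141 [ 0.5478 -0.1172  0.0897] [ 0.535  -0.1227  0.0647] [ 0.5688 -0.1104  0.0973]
 top 94 [ 0.5484 -0.1163  0.0957] ((547.4808959960938, -116.33169555664062), (9.904415130615234, 24.222442626953125), 82.78952026367188)
px [170 303] [193 312]
 rim 2386 ((558.6348876953125, -152.04461669921875), (170.461181640625, 141.50694274902344), 82.61663055419922) 0.10451893070777576<stdin>:6: RuntimeWarning: Mean of empty slice.
  ret = um.true_divide(
Traceback (most recent call last):
ValueError: zero-size array to reduction operation minimum which has no identity
```

View pics/w5c.png

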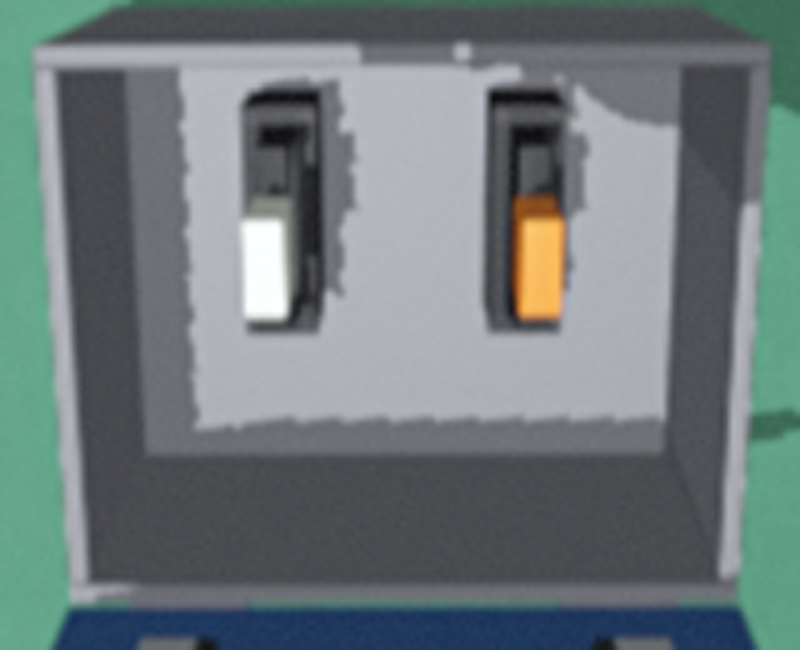

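The wrist crop shows the orange tab at crop (540,265), and it measures 9.9x24.2 mm at z 0.096. Its centre is (0.5475,-0.1163), which matches the rim-based estimate within 1 mm.

Run:
```python
from h import *
M=down(-.130)
delta((.5475,-.1163,.14),M);delta((.5475,-.1163,.070),M)
```

```text
w [0.001, -0.002, 0.008] d [0.0109, 0.2092, 0.0337] n 5.08931147105248 0.06254510550721701
w [0.001, -0.002, 0.008] d [0.0103, 0.2792, 0.0338] n 6.74991257928801 0.06254510550721701
```

Request:
{"op": "jog_arm", "data": {"deltas": [[[0, -0.002, 0.008], [0.011, 0.04, 0.034], 0.41], [[0, -0.002, 0.008], [0.011, 0.08, 0.034], 0.41], [[0, -0.002, 0.008], [0.011, 0.12, 0.034], 0.41], [[0, -0.002, 0.008], [0.011, 0.16, 0.034], 0.41], [[0, -0.002, 0.008], [0.011, 0.19, 0.034], 0.41], [[0, -0.002, 0.008], [0.011, 0.209, 0.034], 0.41], [[0, -0.002, 0.008], [0.011, 0.209, 0.034], 0.41], [[0, -0.002, 0.008], [0.011, 0.209, 0.034], 0.41]]}}

```text
time: 7.53
eef_pos: [0.5479, -0.1159, 0.1388]
tcp_rot: [0.706, -0.047, 0.045, -0.706]
contact_force: [0.1, -0.0, 0.6]
opening: 0.412
```

Run:
```python
from h import *
M=down(-.130)
print(ctrl.get_state()['eef_pos'])
delta((.5475,-.1163,.070),M)
c=cam('wrist');np.savez('/tmp/w6.npz',**c);cv2.imwrite('pics/w6.png',c['pixels'])
P,_=pts(c);im=c['pixels'].astype(int);b,g,r=im[...,0],im[...,1],im[...,2]
m=(np.linalg.norm(P[...,:2]-[.5475,-.1163],axis=-1)<.03)&(r>110)&(g<.75*r)&(b<.5*g+20)&(P[...,2]>.091)
t=P[m];print(m.sum());print(t.mean(0),cv2.minAreaRect((t[:,:2]*1000).astype(np.float32)))
```

```text
[ 0.54787884 -0.11590182  0.1387944 ]
w [0.0, 0.001, -0.003] d [-0.0001, 0.0688, -0.0004] n 1.6497984730490072 0.02717372966048842
600
[ 0.54551664 -0.11582511  0.09578673] ((547.0488891601562, -116.2060317993164), (9.781153678894043, 23.489593505859375), 82.6325454711914)
```

View pics/w6.png

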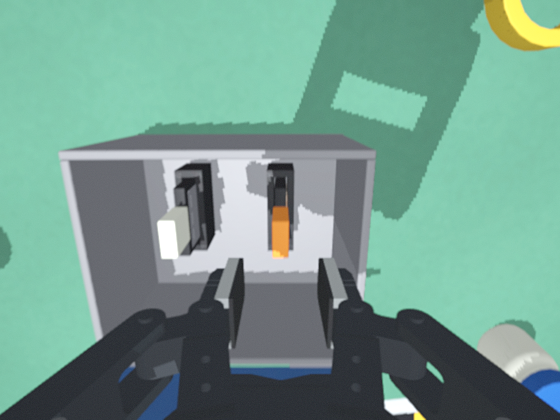

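The tab at (281,232) lies midway between the pads (236 and 325). I descend and grip.

Request:
{"op": "jog_arm", "data": {"deltas": [[[0, 0, 0], [-0.0005, 0.02, -0.0003], 0.41], [[0, 0, 0], [-0.0005, 0.04, -0.0003], 0.41], [[0, 0, 0], [-0.0005, 0.055, -0.0003], 0.41], [[0, 0, 0], [-0.0005, 0.068, -0.0003], 0.41], [[0, 0, 0], [-0.0005, 0.068, -0.0003], 0.41], [[0, 0, 0], [-0.0005, 0.068, -0.0003], 0.41]]}}

```text
time: 8.08
eef_pos: [0.5495, -0.1171, 0.074]
tcp_rot: [0.706, -0.045, 0.046, -0.705]
contact_force: [0.2, 0.4, -1.0]
opening: 0.41
```

Request:
{"op": "jog_arm", "data": {"deltas": [[[0, 0, 0], [0, 0, 0], 0.02], [[0, 0, 0], [0, 0, 0], 0.02], [[0, 0, 0], [0, 0, 0], 0.02], [[0, 0, 0], [0, 0, 0], 0.02], [[0, 0, 0], [0, 0, 0], 0.02], [[0, 0, 0], [0, 0, 0], 0.02], [[0, 0, 0], [0, 0, 0], 0.02]], "force": 50}}

```text
time: 8.67
eef_pos: [0.5511, -0.1176, 0.0762]
tcp_rot: [0.707, -0.044, 0.048, -0.705]
contact_force: [0.2, 1.1, 6.7]
opening: 0.104
```

Run:
```python
from h import *
s=ctrl.get_state();print(s['eef_pos'],s['opening'],s['contact_force'])
c=cam('wrist');cv2.imwrite('pics/w7.png',c['pixels'])
```

```text
[ 0.55114248 -0.11761863  0.07616364] 0.10412647779531771 [0.20250958 1.09069855 6.72394165]
```

View pics/w7.png

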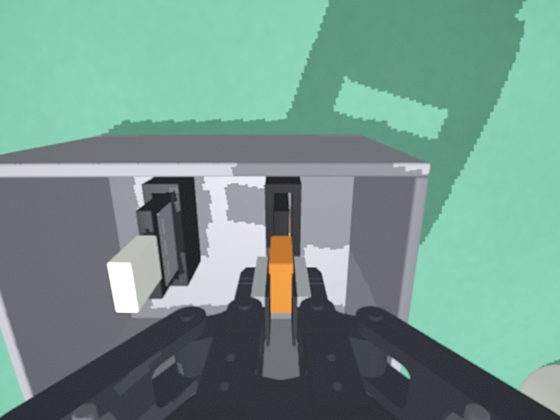

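The grip is shallow: TCP is at 0.076 and the tab top at 0.096. I reopen and go about 8 mm deeper before pulling.

Request:
{"op": "jog_arm", "data": {"deltas": [[[0, 0, 0], [0, 0, 0], 0.4], [[0, 0, 0], [0, 0, 0], 0.4], [[0, 0, 0], [0, 0, 0], 0.4], [[0, 0, 0], [0, 0, 0], 0.4]]}}

```text
time: 9.05
eef_pos: [0.5506, -0.1174, 0.0756]
tcp_rot: [0.707, -0.044, 0.048, -0.705]
contact_force: [0.7, 0.1, 1.1]
opening: 0.399
```

Run:
```python
from h import *
s=ctrl.get_state();print(s['eef_pos'],s['opening'],s['contact_force'])
c=cam('wrist');
P,_=pts(c);im=c['pixels'].astype(int);b,g,r=im[...,0],im[...,1],im[...,2]
m=(np.linalg.norm(P[...,:2]-[.5475,-.1163],axis=-1)<.03)&(r>110)&(g<.75*r)&(b<.5*g+20)&(P[...,2]>.086)
t=P[m];print(m.sum());print(t.mean(0),cv2.minAreaRect((t[:,:2]*1000).astype(np.float32)))
delta((.5475,-.1163,.068),down(-.13))
```

```text
[ 0.55062822 -0.11744342  0.0756372 ] 0.3989118013847422 [0.67235613 0.14847893 1.06931604]
1348
[ 0.54481616 -0.11630581  0.09512597] ((547.1795654296875, -116.41778564453125), (9.938623428344727, 24.46147346496582), 83.47581481933594)
w [0.002, 0.0, 0.005] d [-0.0033, 0.0076, 0.0008] n 0.19974140972046187 0.045069689152421884
```

Request:
{"op": "jog_arm", "data": {"deltas": [[[0.002, 0, 0.005], [-0.0035, 0.009, 0.001], 0.4], [[0.002, 0, 0.005], [-0.0035, 0.009, 0.001], 0.4], [[0.002, 0, 0.005], [-0.0035, 0.009, 0.001], 0.4], [[0.002, 0, 0.005], [-0.0035, 0.009, 0.001], 0.02], [[0.002, 0, 0.005], [-0.0035, 0.009, 0.001], 0.02], [[0.002, 0, 0.005], [-0.0035, 0.009, 0.001], 0.02], [[0.002, 0, 0.005], [-0.0035, 0.009, 0.001], 0.02], [[0.002, 0, 0.005], [-0.0035, 0.009, 0.001], 0.02], [[0.002, 0, 0.005], [-0.0035, 0.009, 0.001], 0.02]], "force": 50}}

```text
time: 9.85
eef_pos: [0.5474, -0.1161, 0.0667]
tcp_rot: [0.706, -0.046, 0.046, -0.706]
contact_force: [-0.7, -0.8, -0.2]
opening: 0.105
```

Run:
```python
from h import *
s=ctrl.get_state();print(s['eef_pos'],s['opening'],s['contact_force'],Tt(s)[:3,1])
delta((.5475,-.1163,.22),down(-.13))
```

```text
[ 0.5474301  -0.11608044  0.06668769] 0.10531356348652718 [-0.7064648  -0.83582603 -0.19654721] [ 3.91968409e-04 -3.68916496e-04 -9.99999855e-01]
w [0.0, 0.0, 0.0] d [0.0002, -0.1533, -0.0003] n 3.6765584165557446 0.0053271817833465025
```

Excellent alignment. I draw it straight up.

Request:
{"op": "jog_arm", "data": {"deltas": [[[0, 0, 0], [0, -0.01, 0], 0.02], [[0, 0, 0], [0, -0.025, 0], 0.02], [[0, 0, 0], [0, -0.045, 0], 0.02], [[0, 0, 0], [0, -0.07, 0], 0.02], [[0, 0, 0], [0, -0.1, 0], 0.02], [[0, 0, 0], [0, -0.13, 0], 0.02], [[0, 0, 0], [0, -0.16, 0], 0.02], [[0, 0, 0], [0, -0.19, 0], 0.02], [[0, 0, 0], [0, -0.19, 0], 0.02], [[0, 0, 0], [0, -0.19, 0], 0.02]]}}

```text
time: 10.68
eef_pos: [0.5484, -0.1164, 0.2599]
tcp_rot: [0.706, -0.044, 0.048, -0.705]
contact_force: [-0.5, -0.1, -0.8]
opening: 0.106
```

Run:
```python
from h import *
s=ctrl.get_state();print(s['eef_pos'],s['opening'],s['contact_force'])
for n in('wrist','scene'):
    c=cam(n);np.savez(f'/tmp/{n}8.npz',**c);c=c['pixels']; cv2.imwrite(f'pics/{n}8.png',c if n=='wrist' else cv2.resize(c[110:260,230:380],None,fx=4,fy=4))
```

```text
[ 0.54841811 -0.11637447  0.25989167] 0.10639993457318443 [-0.54259358 -0.11248596 -0.77648763]
```

View pics/wrist8.png

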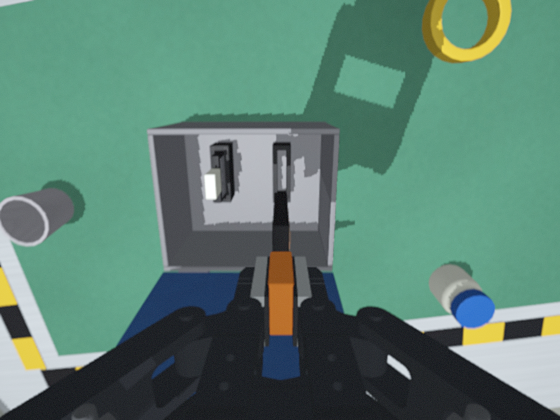

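View pics/scene8.png

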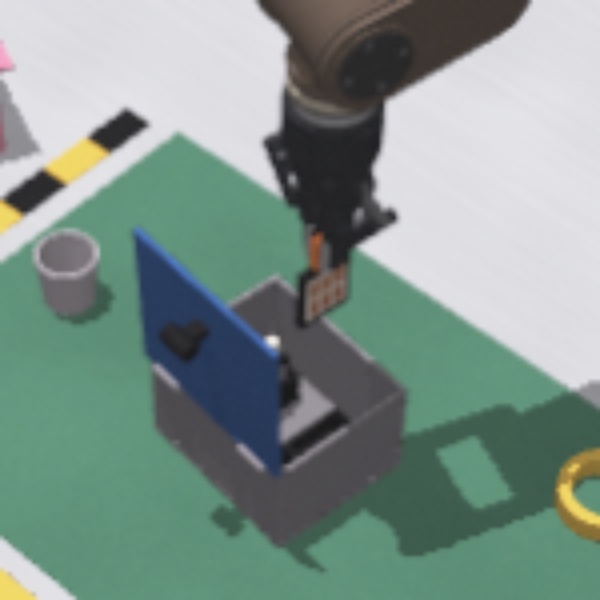

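The insert is out with its copper side towards +y, and the spare stays in its slot. Next I go to a viewpoint for the stand.

Run:
```python
from h import *
delta((.45,.03,.41),down(.0))
```

```text
w [-0.0, -0.13, -0.002] d [-0.1149, -0.1542, 0.132] n 5.593652197092029 1.0370007021355856
```

Request:
{"op": "jog_arm", "data": {"deltas": [[[0, 0, 0], [0, -0.04, 0], 0.02], [[0, 0, 0], [-0.03, -0.07, 0.03], 0.02], [[0, -0.05, 0], [-0.06, -0.1, 0.06], 0.02], [[0, -0.1, 0], [-0.09, -0.13, 0.09], 0.02], [[0, -0.13, 0], [-0.115, -0.15, 0.12], 0.02], [[0, -0.13, 0], [-0.115, -0.15, 0.132], 0.02], [[0, -0.13, 0], [-0.115, -0.15, 0.132], 0.02], [[0, -0.13, 0], [-0.115, -0.15, 0.132], 0.02], [[0, -0.13, 0], [-0.115, -0.15, 0.132], 0.02]]}}

```text
time: 11.53
eef_pos: [0.4495, 0.0301, 0.4036]
tcp_rot: [-0.707, 0.001, 0.002, 0.707]
contact_force: [0.3, 0.2, -1.0]
opening: 0.109
```

Run:
```python
from h import *
s=ctrl.get_state();print(s['eef_pos'],s['dq'].round(3))
c=cam('wrist');np.savez('/tmp/w9.npz',**c);cv2.imwrite('pics/w9.png',c['pixels'])
c=c['pixels'];cv2.imwrite('pics/w9c.png',cv2.resize(c[60:260,360:560],None,fx=3,fy=3,interpolation=cv2.INTER_CUBIC))
```

```text
[0.4494659  0.03005471 0.4035716 ] [-0.021  0.022  0.006  0.001  0.002  0.002]
```

View pics/w9.png

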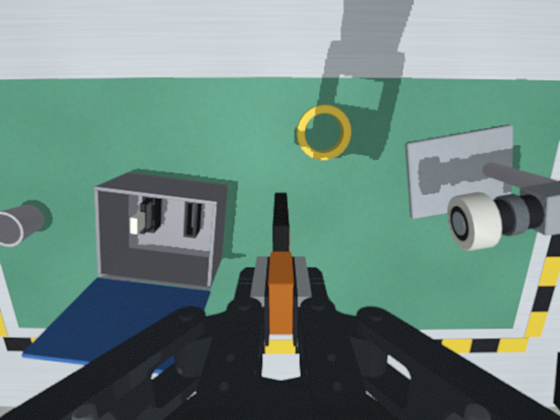

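View pics/w9c.png

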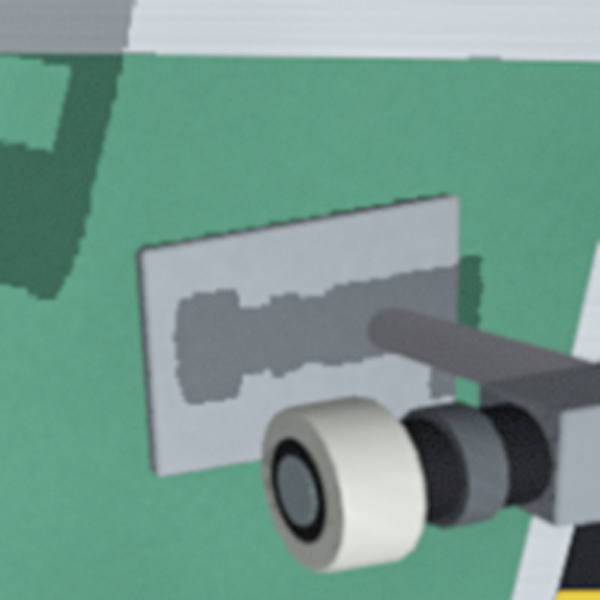

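Run:
```python
from h import *
c=dict(np.load('/tmp/w9.npz'));P,n=pts(c)
K=np.array([[c['fx'],0,c['cx']],[0,c['fy'],c['cy']],[0,0,1]])
def ray(uv,z):
    q=cv2.undistortPoints(np.array(uv,float).reshape(-1,1,2),K,np.array([c['k1'],0,0,0,0.])).reshape(-1,2)
    d=np.c_[q[:,0],-q[:,1],-np.ones(len(q))]@c['W'][:3,:3].T; o=c['W'][:3,3]
    return o+d*((z-o[2])/d[:,2])[:,None]
X=ray(np.array([(142,250),(457,197),(157,473)])/3+[360-.33,60-.33],.014)[:,:2]
print((X*1e3).round(1),np.linalg.norm(X[1]-X[0]),np.linalg.norm(X[2]-X[0]))
dy=X[1]-X[0];dx=X[2]-X[0];print('yaw',np.arctan2(-dy[0],dy[1]),np.arctan2(dx[1],dx[0]))
ctr=(X[1]+X[2])/2; print('center',ctr)
# plate fit by depth
pl=(abs(P[...,2]-.014)<.004)&(P[...,0]>.38)&(P[...,0]<.6)&(P[...,1]>.2)&(P[...,1]<.46)
im=c['pixels'].astype(int); pl&=(abs(im[...,1]-im[...,2])<14)
print('plate depth',pl.sum(),cv2.minAreaRect((P[pl][:,:2]*1e3).astype(np.float32)),P[pl][:,2].mean())
# head points in stand frame
yaw=.18;ex=np.array([np.cos(yaw),np.sin(yaw)]);ey=np.array([-np.sin(yaw),np.cos(yaw)])
L=np.array([.4965,.229]);l=P[...,:2]-L;lx=l@ex;ly=l@ey
# front face: bright/dark px within ellipse crop
v,u=np.mgrid[0:420,0:560];U=(u-360+.33)*3;V=(v-60+.33)*3
a=np.deg2rad(-10)
fm=(((U-301)/36)**2+((V-489)/78)**2<1)&(c['range_z']>0)
Q=P[fm]
A=np.c_[Q[:,0],Q[:,2],np.ones(len(Q))];ok=np.ones(len(Q),bool)
for i in range(5):
    k=np.linalg.lstsq(A[ok],Q[ok,1],rcond=None)[0];e=Q[:,1]-A@k;ok=abs(e)<.004
print('front',fm.sum(),ok.sum(),k,'yaw',np.arctan(k[0]),'std',e[ok].std())
Qo=Q[ok];print('mean',Qo.mean(0),'ly',np.median(((Qo[:,:2]-L)@ey)))
m=(abs(lx)<.045)&(ly>-.012)&(ly<.03)&(P[...,2]>.15)
r=P[m];print('ring',m.sum(),'lx',lx[m].min(),lx[m].max(),'ly',ly[m].min(),'z',r[:,2].min(),r[:,2].max())
# cylinder fit on ring side
s=m&(ly>.003)&(ly<.018); 
p=np.c_[lx[s],P[s][:,2]]
from scipy.optimize import least_squares
f=least_squares(lambda q:np.hypot(p[:,0]-q[0],p[:,1]-q[1])-.031,[0,.207],loss='soft_l1',f_scale=.001);print('cyl lx,z',f.x,s.sum(),np.median(abs(f.fun)))
ff=m&(ly<.004)&(abs(ly-np.median(ly[m&(ly<.003)]))<.003)
p2=np.c_[lx[ff],P[ff][:,2]];print('front extents',ff.sum(),p2.min(0),p2.max(0))
```

```text
[[429.  230.9]
 [400.6 395.5]
 [553.7 253.5]] 0.16704246492656952 0.12670105190319378
yaw 0.17106695990361956 0.17859821252556926
center [0.47715213 0.32449936]
plate depth 6622 ((476.774658203125, 324.88543701171875), (128.8008270263672, 169.73892211914062), 10.617362022399902) 0.013799336552624475
front 962 471 [ 0.24439408 -0.38805843  0.18701706] yaw 0.23969557984588738 std 0.0022544252214791284
mean [0.49930911 0.23304195 0.19605111] ly -0.0014569426358833012
ring 2584 lx -0.03206062664398647 0.029554577604555092 ly -0.0031033516997390678 z 0.1720638868407901 0.23541605118135095
cyl lx,z [-0.0003918   0.20272088] 834 0.0003669355821049325
front extents 1243 [-0.03157459  0.17206389] [0.02955458 0.23477038]
```

Run:
```python
from h import *
from scipy.optimize import least_squares
for n in('top0','scene0','w9','scene5','top5'):
    c=dict(np.load(f'/tmp/{n}.npz'));P,_=pts(c);im=c['pixels'].astype(int)
    pl=(abs(P[...,2]-.014)<.006)&(P[...,0]>.38)&(P[...,0]<.58)&(P[...,1]>.2)&(P[...,1]<.46)&(abs(im[...,1]-im[...,2])<14)&(im[...,1]-im[...,0]<10)
    rc=cv2.minAreaRect((P[pl][:,:2]*1e3).astype(np.float32));print(n,pl.sum(),rc,'z plate',np.median(P[pl][:,2]))
    gr=(im[...,1]>im[...,2]+20)&(abs(P[...,0]-.47)<.1)&(P[...,1]>0.0)&(P[...,1]<.2)&(abs(P[...,2])<.02);print(' mat z',np.median(P[gr][:,2]))
    yaw=.183;ex=np.array([np.cos(yaw),np.sin(yaw)]);ey=np.array([-np.sin(yaw),np.cos(yaw)])
    L=np.array([.4965,.229]);l=P[...,:2]-L;lx=l@ex;ly=l@ey
    s=(abs(lx)<.045)&(ly>-.012)&(ly<.03)&(P[...,2]>.15)&(c['range_z']>0)
    m=s&(ly>.004)&(ly<.018)
    p=np.c_[lx[m],P[m][:,2]]
    f=least_squares(lambda q:np.hypot(p[:,0]-q[0],p[:,1]-q[1])-.031,[0,.207],loss='soft_l1',f_scale=.001);print(' cyl lx,z',f.x,m.sum(),np.median(abs(f.fun)),'lymin',np.percentile(ly[s],[1,5,20]))
```

```text
top0 1397 ((477.08331298828125, 327.354736328125), (128.78573608398438, 172.10696411132812), 10.738812446594238) z plate 0.015014189147265267
 mat z 0.0019415298572040829
 cyl lx,z [-1.91825811e-04  2.04261826e-01] 129 0.0010681220725808002 lymin [-0.00345708 -0.00277852 -0.00157927]
scene0 1565 ((481.714111328125, 328.8656311035156), (134.3518524169922, 170.08192443847656), 10.350886344909668) z plate 0.013902781236610595
 mat z 0.0006226870755841052
 cyl lx,z [0.00147413 0.20200996] 99 0.0014227063845185864 lymin [0.0006372  0.00203754 0.00694132]
w9 6673 ((476.774658203125, 324.88543701171875), (128.8008270263672, 169.73892211914062), 10.617362022399902) z plate 0.013808284980045271
 mat z 0.000851980706599309
 cyl lx,z [-0.00036521  0.20272488] 770 0.00036797901721221 lymin [-0.00257782 -0.00211338 -0.00140261]
scene5 1568 ((481.30328369140625, 328.9364929199219), (134.5286102294922, 169.68568420410156), 10.241618156433105) z plate 0.014230089379136945
 mat z 0.0007991840578955856
 cyl lx,z [0.00158781 0.20272059] 104 0.0016899289588984522 lymin [0.00032779 0.00170027 0.00685394]
top5 1404 ((477.326171875, 326.446533203125), (129.01991271972656, 169.5215606689453), 10.297100067138672) z plate 0.01509190760023349
 mat z 0.0019656259425342437
 cyl lx,z [-1.96959614e-04  2.04056444e-01] 123 0.0010550874967128199 lymin [-0.00326822 -0.00275568 -0.0014274 ]
```

Run:
```python
from h import *
M=down(.184)
delta((.516,.12,.2332),M);delta((.5078,.1642,.2332),M)
```

```text
w [-0.001, -0.184, -0.006] d [0.0674, 0.1697, 0.0903] n 4.884051237400759 1.4741082069393723
w [-0.001, -0.184, -0.006] d [0.0592, 0.1697, 0.1345] n 5.38387202564591 1.4741082069393723
```

Request:
{"op": "jog_arm", "data": {"deltas": [[[0, -0.05, 0], [0.015, 0.03, 0.02], 0.02], [[0, -0.1, -0.003], [0.03, 0.06, 0.04], 0.02], [[0, -0.15, -0.006], [0.045, 0.09, 0.06], 0.02], [[0, -0.184, -0.006], [0.06, 0.12, 0.08], 0.02], [[0, -0.184, -0.006], [0.067, 0.15, 0.09], 0.02], [[0, -0.184, -0.006], [0.067, 0.17, 0.09], 0.02], [[0, -0.184, -0.006], [0.067, 0.17, 0.09], 0.02], [[0, -0.184, -0.006], [0.067, 0.17, 0.09], 0.02]]}}

```text
time: 12.25
eef_pos: [0.5145, 0.1187, 0.2298]
tcp_rot: [-0.704, -0.062, 0.067, 0.705]
contact_force: [-0.1, -0.0, -0.3]
opening: 0.106
```

Run:
```python
from h import *
M=down(.184)
print(ctrl.get_state()['eef_pos']);delta((.5078,.1642,.2332),M)
for n in('wrist','scene'):
    c=cam(n);np.savez(f'/tmp/{n}10.npz',**c);c=c['pixels']; cv2.imwrite(f'pics/{n}10.png',c if n=='wrist' else cv2.resize(c[180:320,330:480],None,fx=4,fy=4,interpolation=cv2.INTER_CUBIC))
```

```text
[0.51454954 0.11871475 0.22978053]
w [-0.002, -0.002, -0.006] d [0.0016, -0.0033, 0.046] n 1.105761963486534 0.055660621552971114
```

View pics/wrist10.png

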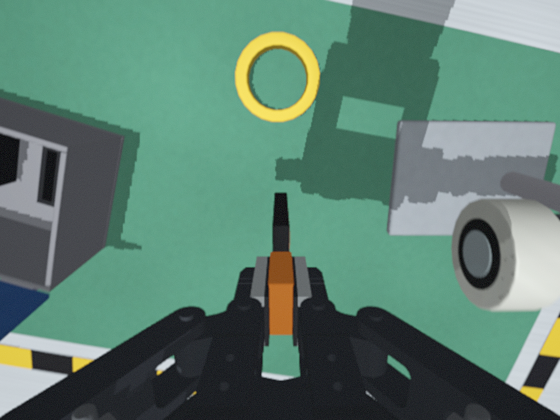

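View pics/scene10.png

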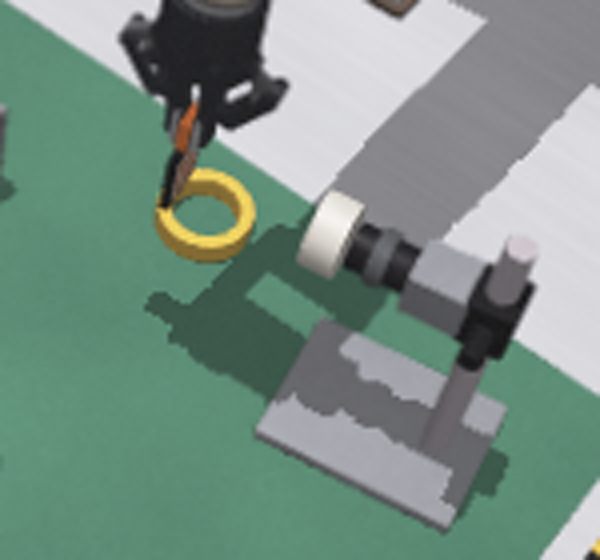

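Run:
```python
from h import *
from scipy.optimize import least_squares
c=dict(np.load('/tmp/wrist10.npz'));P,_=pts(c);im=c['pixels'].astype(int)
s=ctrl.get_state()
T=c['W']@np.linalg.inv(c['mount'])
for q in [(-.025,.0607,.004),(-.025,.0607,-.004),(-.025,.0007,.004),(-.025,.0007,-.004),(-.012,-.0293,.005),(-.012,-.0293,-.005)]:
    print(q,proj(c,T[:3,:3]@np.array(q)+T[:3,3]).round(1))
pl=(abs(P[...,2]-.014)<.005)&(P[...,0]>.38)&(P[...,0]<.58)&(P[...,1]>.2)&(P[...,1]<.46)&(abs(im[...,1]-im[...,2])<14)&(im[...,1]-im[...,0]<10)
Q=P[pl];print(cv2.minAreaRect((Q[:,:2]*1e3).astype(np.float32)),np.median(Q[:,2]))
# front edge line of plate: low ly
for yaw in(.184,):
    ex=np.array([np.cos(yaw),np.sin(yaw)]);ey=np.array([-np.sin(yaw),np.cos(yaw)])
    L=np.array([.4965,.229]);l=P[...,:2]-L;lx=l@ex;ly=l@ey
    s_=(abs(lx)<.045)&(ly>-.012)&(ly<.03)&(P[...,2]>.15)&(c['range_z']>0)
    m=s_&(ly>.004)&(ly<.018);p=np.c_[lx[m],P[m][:,2]]
    f=least_squares(lambda q:np.hypot(p[:,0]-q[0],p[:,1]-q[1])-.031,[0,.207],loss='soft_l1',f_scale=.001);print(' cyl lx,z',f.x,m.sum(),np.median(abs(f.fun)))
    # axis direction: fit slope of lx centre with ly using general fit
    g=P[s_&(ly>.003)&(ly<.022)]
    def res(q):
        a=np.array([-np.sin(q[2]),np.cos(q[2]),q[3]]);a/=np.linalg.norm(a)
        d=g-np.array([L[0]+q[0]*ex[0],L[1]+q[0]*ex[1],q[1]]);d=d-(d@a)[:,None]*a
        return np.linalg.norm(d,axis=1)-.031
    f=least_squares(res,[0,.203,.184,0],loss='soft_l1',f_scale=.0007);print('free axis',f.x,np.median(abs(f.fun)))
    fr=s_&(ly<.003);Q=P[fr];lq=np.c_[lx[fr],Q[:,2]];rr=np.hypot(lq[:,0],lq[:,1]-.2027)
    k=(rr>.02)&(rr<.029);A=np.c_[lq[k],np.ones(k.sum())];kk=np.linalg.lstsq(A,ly[fr][k],rcond=None)[0]
    print('front plane',k.sum(),kk,'at centre',kk@[0,.2027,1],np.median(ly[fr][k]),np.percentile(ly[fr][k],[10,90]))
cv2.imwrite('pics/w10c.png',cv2.resize(c['pixels'][170:370,200:360],None,fx=3,fy=3,interpolation=cv2.INTER_CUBIC))
```

```text
(-0.025, 0.0607, 0.004) [287. 191.]
(-0.025, 0.0607, -0.004) [274.3 191. ]
(-0.025, 0.0007, 0.004) [289.4 223.8]
(-0.025, 0.0007, -0.004) [271.9 223.8]
(-0.012, -0.0293, 0.005) [293.7 282.3]
(-0.012, -0.0293, -0.005) [267.7 282.3]
((478.2516784667969, 326.1978759765625), (128.6812744140625, 170.460205078125), 10.52170467376709) 0.013905607101750428
 cyl lx,z [-0.00044417  0.20263133] 3049 0.00034492206919947005
free axis [-0.00045113  0.20267656  0.18296504 -0.00441837] 0.00034361852129441255
front plane 2652 [-0.00340629 -0.00266401 -0.00028174] at centre -0.0008217309858614603 -0.0008242610842776456 [-0.0014321 -0.000247 ]
```

View pics/w10c.png

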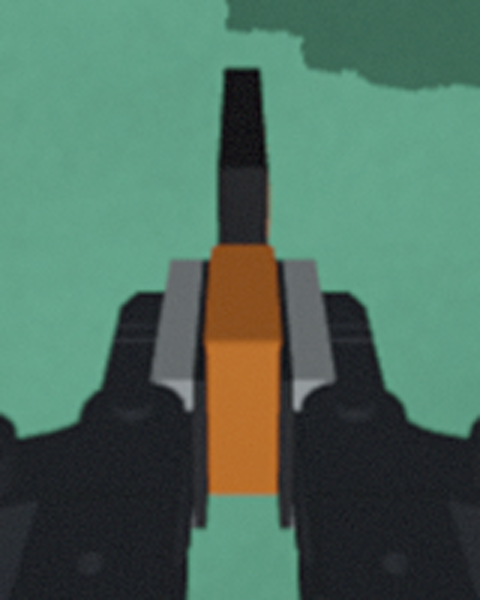

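The crop shows the insert's lower edge at pixels (274.7–287, 192.7), and the model predicts (274.3–287, 191), so it hangs straight. Now the final approach.

Run:
```python
from h import *
delta((.5078,.1652,.2332),down(.183))
```

```text
w [-0.001, -0.001, 0.001] d [-0.0001, 0.0007, 0.0472] n 1.1314889154801133 0.014768355170969772
```

Request:
{"op": "jog_arm", "data": {"deltas": [[[-0.001, -0.001, 0.001], [0, 0.0007, 0.012], 0.02], [[-0.001, -0.001, 0.001], [0, 0.0007, 0.024], 0.02], [[-0.001, -0.001, 0.001], [0, 0.0007, 0.036], 0.02], [[-0.001, -0.001, 0.001], [0, 0.0007, 0.044], 0.02], [[-0.001, -0.001, 0.001], [0, 0.0007, 0.047], 0.02], [[-0.001, -0.001, 0.001], [0, 0.0007, 0.047], 0.02], [[-0.001, -0.001, 0.001], [0, 0.0007, 0.047], 0.02], [[-0.001, -0.001, 0.001], [0, 0.0007, 0.047], 0.02]]}}

```text
time: 13.02
eef_pos: [0.5079, 0.165, 0.2332]
tcp_rot: [0.704, 0.065, -0.065, -0.704]
contact_force: [0.6, 0.2, -0.9]
opening: 0.108
```

Run:
```python
from h import *
delta((.5078,.1652,.2332),down(.183))
for n in('wrist','scene','top'):
    c=cam(n);np.savez(f'/tmp/{n}11.npz',**c);c=c['pixels']; cv2.imwrite(f'pics/{n}11.png',c if n=='wrist' else cv2.resize(c[170:320,230:480] if n=='scene' else c[150:290,60:320],None,fx=3,fy=3,interpolation=cv2.INTER_CUBIC))
s=ctrl.get_state();print(s['time'],s['eef_pos'],s['contact_force'],s['dq'].round(3),s['opening'])
delta((.5078,.1652,.2332),down(.183))
```

```text
w [0.0, 0.0, 0.0] d [-0.0001, -0.0, 0.0002] n 0.006267369727389773 0.005303170058617818
13.1667 [0.50799055 0.16472165 0.23310646] [-3.10651231e-04  5.23491076e-01 -1.00910038e+00] [ 0.001 -0.001  0.001  0.003  0.002 -0.   ] 0.10794316303550813
w [0.0, -0.0, 0.0] d [-0.0001, -0.0001, 0.0005] n 0.012550038784110047 0.0028969397980246375
```

View pics/wrist11.png

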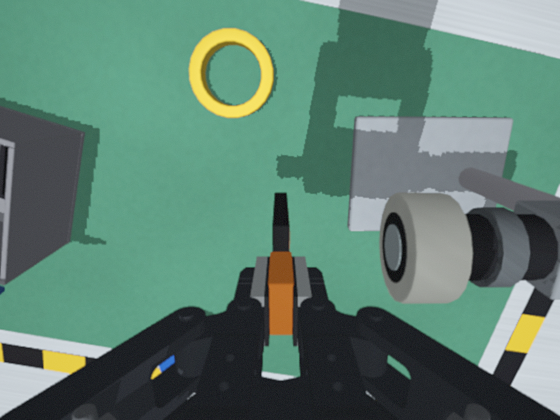

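View pics/scene11.png

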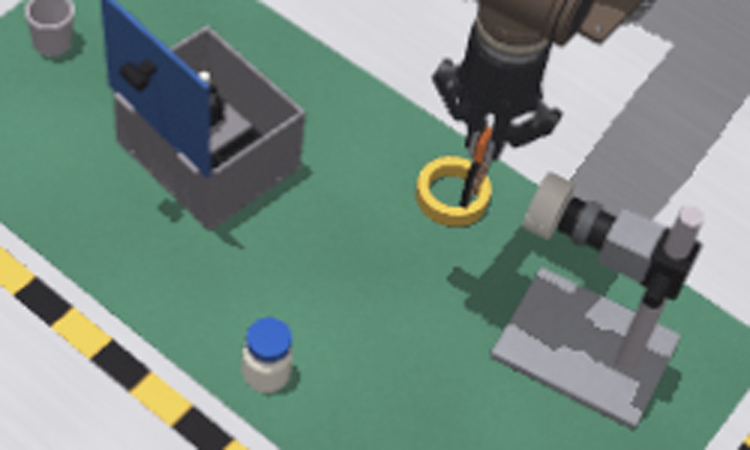

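View pics/top11.png

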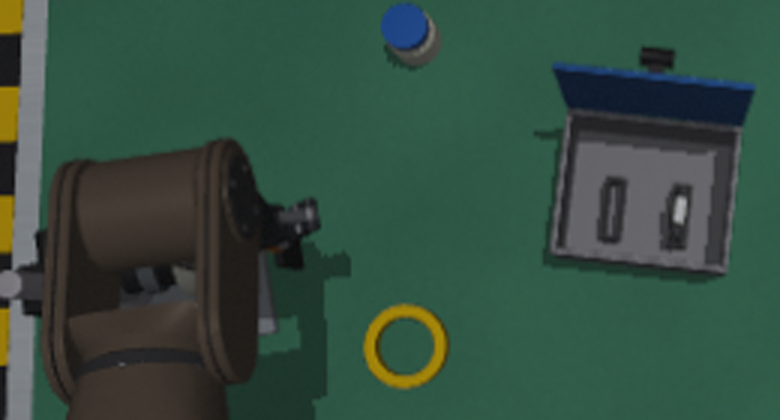

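Run:
```python
from h import *
from scipy.optimize import least_squares
yaw=.183;ex=np.array([np.cos(yaw),np.sin(yaw)]);ey=np.array([-np.sin(yaw),np.cos(yaw)]);L=np.array([.4962,.2281])
for n in('wrist11','scene11'):
    c=dict(np.load(f'/tmp/{n}.npz'));P,_=pts(c);im=c['pixels'].astype(int)
    l=P[...,:2]-L;lx=l@ex;ly=l@ey
    s_=(abs(lx)<.045)&(ly>-.012)&(ly<.03)&(P[...,2]>.15)&(c['range_z']>0)
    m=s_&(ly>.005)&(ly<.018);p=np.c_[lx[m],P[m][:,2]]
    f=least_squares(lambda q:np.hypot(p[:,0]-q[0],p[:,1]-q[1])-.031,[0,.207],loss='soft_l1',f_scale=.001);print(n,'cyl lx,z',f.x,m.sum())
    fr=s_&(ly<.004);rr=np.hypot(lx-f.x[0],P[...,2]-f.x[1]);k=fr&(rr>.02)&(rr<.029);print(' front ly',k.sum(),np.median(ly[k]) if k.sum() else None)
    i=(abs(lx)<.04)&(ly>-.08)&(ly<-.045)&(P[...,2]>.165)&(P[...,2]<.232)&(c['range_z']>0)
    Q=np.c_[lx[i],ly[i],P[i][:,2]];print(' insert',i.sum(),Q.min(0),Q.max(0))
    if n[0]=='s':
        b,g,r=im[...,0],im[...,1],im[...,2];k=i&(r>g+12)&(r>b+15);print(' copper',k.sum(),lx[k].mean(),ly[k].mean(),P[k][:,2].mean(),'px',np.argwhere(k).mean(0))
        A=np.c_[Q[:,0],Q[:,2],np.ones(len(Q))];kk=np.linalg.lstsq(A,Q[:,1],rcond=None)[0];print(' plane tilt',kk)
        print(' proj target',proj(c,np.array([*(L-.06*ey),.2027])))
        cv2.imwrite('pics/s11c.png',cv2.resize(c['pixels'][195:255,365:435],None,fx=8,fy=8,interpolation=cv2.INTER_CUBIC))
c=dict(np.load('/tmp/top11.npz'));P,_=pts(c);u=np.array([np.cos(-.133),np.sin(-.133)]);d=P[...,:2]-[.6265,-.1605];a=d@u;w=d@[.133,.991]
m=(abs(a)<.08)&(abs(w)<.08)&(P[...,2]>.12);print('flap',m.sum(),[(round(z,2),np.median(a[m&(abs(P[...,2]-z)<.01)]).round(4)) for z in(.14,.18,.22,.255) if (m&(abs(P[...,2]-z)<.01)).sum()])
```

```text
wrist11 cyl lx,z [-7.12758217e-05  2.02634469e-01] 2862
 front ly 1470 1.5220759276161438e-05
 insert 611 [-0.02501897 -0.06844066  0.17291087] [-0.00808292 -0.05977084  0.23199009]
scene11 cyl lx,z [0.00220279 0.2029753 ] 91
 front ly 11 0.002007411115987251
 insert 69 [-0.01512493 -0.06700561  0.17102821] [ 0.03047571 -0.05640701  0.23059807]
 copper 24 0.007345330236122279 -0.058385827087746096 0.2029028611896229 px [228.83333333 389.33333333]
 plane tilt [-0.12725365  0.00962968 -0.06025934]
 proj target [389.8855624  227.00383668]
flap 922 [(0.14, np.float64(0.0008)), (0.18, np.float64(0.0022)), (0.22, np.float64(0.0042)), (0.26, np.float64(0.0057))]
```

View pics/s11c.png

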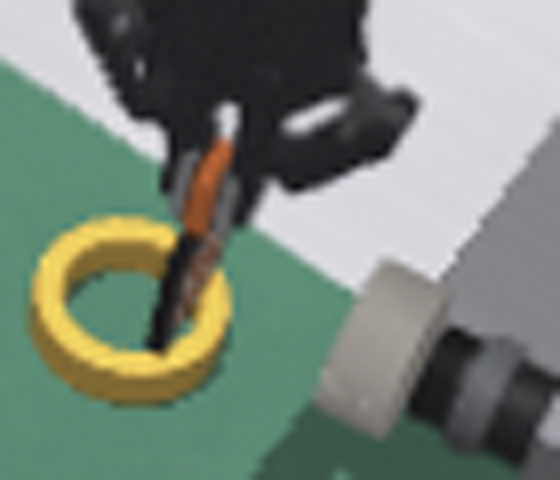

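All checks agree, so I hand it in.

Run:
```python
from h import *
s=ctrl.get_state();print(s['time'],s['dq'].round(3),s['contact_force'].round(2),s['opening']);print(ctrl.sign_off())
```

```text
13.1667 [ 0.001 -0.001  0.001  0.003  0.002 -0.   ] [-0.    0.52 -1.01] 0.10794316303550813
the job is handed in; nothing more can be done
None
```

I swung the blue flap open by its knob and drew the orange-tab insert straight up out of its slot. It is now held upright, copper side facing the lens, and I handed the job in at 13.2 s.

**Sample position:** The last wrist-camera check put the insert's copper face about 60 mm in front of the lens. It was within about 1 mm of the lens axis sideways and in height (lens at z ≈ 0.203 m). The gripper's turn matched the stand's to about 0.01 rad.

**Other checks:**
- The flap measured about 1.6 rad, past the 1.4 needed.
- In the last pictures the white-tab insert was still in its slot, and the jar, tape and camera looked untouched. I did not measure whether any of them had moved. The cup was only partly in the last pictures.
- The arm was still and the contact force was about 1 N.

**Disagreements:**
- The scene camera placed the light ring about 2 mm to the side and 2 mm deeper than the wrist camera did. That is about its calibration error, and I trusted the wrist camera.
- A rough plane fit to the insert in the scene view gave about 0.13 rad of yaw. It used only 69 points seen nearly edge-on, so I did not rely on it.

My first grip on the tab was too shallow, so I reopened and gripped about 9 mm deeper before pulling.

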